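# Grade the boxwood canisters along the brass rail

### The arm

A 7-joint arm with a two-finger parallel gripper is mounted at the origin on the work surface. World frame = base frame: x ahead of the robot, y to its left, z up, the work surface at z = 0. Lengths are in m, angles in rad, forces in N, time in s.
With the tool pointing down it reaches from about 0.4 to 0.85 m from the base axis. Payload 10.4 kg.
Tool frame: the origin (TCP) lies on the centre line of the jaws, within the pads' length; the fingertips stand 11 mm ahead of it and the grasp point (between the pads) lies 8 mm behind it (tip_reach is the distance from the TCP to the fingertips, in m); z points along the fingers, y is the line along which they close (so a half turn about z gives the same grasp; the last joint's range is limited). The gripper opens to 85 mm and grips with 20 to 120 N. Pads are 22 mm wide; open, the fingers measure 114 mm over their backs; the gripper's body (76 mm by 85 mm) begins 54 mm behind the grasp point. The pads swing forward as they close: fully open they stand 13 mm farther back than shut.
Start: joints at [-1.2, 0.332, -0.065, 1.46, 0.022, 1.35, -0.088], TCP at [0.24, 0.577, 0.242] pointing down, gripper open.
Joint ranges: [-2.6, 2.6], [-0.5, 2.12], [-1.47, 1.34], [0.16, 2.42], [-1.27, 4.41], [0.06, 2.06], [-2.6, 2.6]. Speed limits (rad/s): [2.22, 2.22, 2.79, 2.79, 3.14, 3.14, 3.14].

### API

Orientations are given as a unit quaternion [x, y, z, w].
In Python, from workcell import get_obs, camera, hand_in, tip_reach gives the robot as it stands. The module is installed in compiled form; this text tells all that it offers.
- The arm moves only by the tool move_arm, never from a script. Its argument "plan" is a list of rows, each an object with "delta_pos": the shift along the tool's x, y, z in m, a list of three; "turn": the turn, a rotation vector about the tool's x, y, z in rad, a list of three; "fingers": the closure, from 0 (fully open) to 1 (shut). A call has 1 to 12 rows; each row is the pose to reach, as a shift and turn from the pose commanded when the call began, along the tool's axes at that moment; what a row does not reach only later rows make up. A row lasts 1/8 s, in which the tool goes at most 62.5 mm and 10.7 degrees, less where a joint would pass 70% of its speed; a pose out of reach is approached as far as the arm can. A call with a gripper value outside its range is refused whole. The fingers move at their own pace and stop on an object; "force" is the grip in N (left out, the last holds). Time passes only in rows, so rows that repeat a pose let the fingers close. It gives the time, the measured TCP pose, the force, the opening and the grip force at its end, in the units of the state.
- get_obs(): the state, without advancing time (a new reading comes with each control period).
- camera(name): name is "scene" or "side" or "wrist"; returns a dict with "color" (384x512x3 uint8, red, green, blue), "range_z" (384x512 float32, m along the optical axis (not along the pixel's ray), 0 where there is no reading), "fx", "fy", "cx", "cy" (pixels), "R" (3x3) and "t" (3): a world point X has camera coordinates R X + t; the wrist camera has in their place "tool_from_camera" (4x4, takes a point from camera to tool coordinates, whose origin is the TCP and whose axes are the flange's). Camera axes: x right, y down, z forward; pixel columns grow to the right and rows downward; lengths in m; the calibration is good to about 2 mm. The wrist camera is an equidistant fisheye: a pixel r from the principal point sees the ray r / f radians off the axis. A picture is of the moment at which its call begins: read the wrist's pose just before it.
- hand_in(): hands the job in; it is judged then, once.
The state is a dict: "clock": time; "joint_pos": joint angles; "joint_velocities": joint speeds; "tau": joint torques, N m; "position": TCP position; "ee_rot": TCP orientation; "ft_force": force on the tool from outside, world axes, zero at the start; "torque": the same for the moment, N m; "grip_width": opening from 0.0 (shut) to 1.0 (fully open); "grasp_force": force on a finger pad.
Only numpy, scipy, OpenCV 4.12 (cv2) and the standard library are available. Lean on these libraries where they do the work, as an engineer would, in place of code of your own. Each camera call takes 0.05 s, during which the arm holds its last target. There are 200 camera calls.

### The job

Line up the four boxwood canisters by height on the walnut display board, one standing upright centred on each of the four brass-ringed marks along the rail: the tallest on the mark next to the cobalt glass stopper, then stepping down to the shortest on the mark next to the pewter dome. Leave the stopper and the dome standing where they are.

Things in the scene. Friction and masses are not known exactly. Their poses are not given: they have to be found in the camera images.
- canister_green: Turned boxwood canister with a flat lid (lid fixed on), a plain upright cylinder, pale wood, with a green disc inlaid in the lid top: the tallest and widest of the four. 98 mm tall, 58 mm in diameter all the way up, 180 g nominal (may be 0.7 to 1.3 of that). Stands upright on the marble. Origin: centre of its underside; z up along its axis.
- canister_red: Turned boxwood canister with a flat lid (lid fixed on), a plain upright cylinder, pale wood, with a red disc inlaid in the lid top: the second tallest of the four. 84 mm tall, 51 mm in diameter all the way up, 130 g nominal (may be 0.7 to 1.3 of that). Stands upright on the marble. Origin: centre of its underside; z up along its axis.
- canister_black: Turned boxwood canister with a flat lid (lid fixed on), a plain upright cylinder, pale wood, with a black disc inlaid in the lid top: the third tallest of the four. 70 mm tall, 44 mm in diameter all the way up, 90 g nominal (may be 0.7 to 1.3 of that). Stands upright on the marble. Origin: centre of its underside; z up along its axis.
- canister_white: Turned boxwood canister with a flat lid (lid fixed on), a plain upright cylinder, pale wood, with a white disc inlaid in the lid top: the shortest and slimmest of the four. 56 mm tall, 37 mm in diameter all the way up, 60 g nominal (may be 0.7 to 1.3 of that). Stands upright on the marble. Origin: centre of its underside; z up along its axis.
- mark_a: Flat mark on the walnut display board, the leftmost (+y end) of the four alike in the row as the robot sees them: brass ring 40 mm across, dark green middle. Origin: its centre on the board's top face, 12 mm above the marble; y runs along the row to the left, x across to the rail. The board is fixed, 130 x 520 mm, 12 mm thick, up to 0.2 rad askew.
- mark_b: Flat mark on the walnut display board, the second from the left of the four alike in the row as the robot sees them: brass ring 40 mm across, dark green middle. Origin: its centre on the board's top face, 12 mm above the marble; y runs along the row to the left, x across to the rail. The rail runs along the board's far side, 50 mm beyond the line of marks: 6 mm thick, top 14 mm above the board.
- mark_c: Flat mark on the walnut display board, the third from the left of the four alike in the row as the robot sees them: brass ring 40 mm across, dark green middle. Origin: its centre on the board's top face, 12 mm above the marble; y runs along the row to the left, x across to the rail. Marks are 78 to 94 mm apart.
- mark_d: Flat mark on the walnut display board, the rightmost (-y end) of the four alike in the row as the robot sees them: brass ring 40 mm across, dark green middle. Origin: its centre on the board's top face, 12 mm above the marble; y runs along the row to the left, x across to the rail. The row may be up to 0.2 rad askew.
- stopper: Cobalt blue glass stopper, loose, 40 mm in greatest diameter, 50 mm tall, standing on the display board beyond one end of the row of marks (either end), about 86 mm from the nearest mark. Shows where the tall end is. Origin: centre of its underside.
- dome: Grey pewter pill silvering dome, loose, 54 mm in diameter, 46 mm tall, standing on the display board beyond the other end of the row, about 86 mm from the nearest mark. Shows where the short end is. Origin: centre of its underside.
Things that resemble listed ones, but are neither listed nor needed, are in the scene too. What is shaped like the canister_red but purple is not meant.

How it is judged:
At the end, for the whole second after the job is handed in: Every canister stands upright (within 0.08 rad) and at rest on the board, its centre within 12 mm of its mark, in falling order of height from the stopper's end to the dome's end; stopper and dome stand within 20 mm of where they began (((y of stopper in the frame of mark_b above 0 m and horizontal distance between canister_green and mark_a below 0.012 m and horizontal distance between canister_red and mark_b below 0.012 m and horizontal distance between canister_black and mark_c below 0.012 m and horizontal distance between canister_white and mark_d below 0.012 m) or (y of stopper in the frame of mark_b below 0 m and horizontal distance between canister_green and mark_d below 0.012 m and horizontal distance between canister_red and mark_c below 0.012 m and horizontal distance between canister_black and mark_b below 0.012 m and horizontal distance between canister_white and mark_a below 0.012 m)) and angle between each of canister_green, canister_red, canister_black, canister_white's own z axis and vertical below 0.08 rad and height (world z) of canister_green between 0.009 and 0.016 m and linear speed of each of canister_green, canister_red, canister_black, canister_white below 0.02 m/s and height (world z) of canister_red between 0.009 and 0.016 m and height (world z) of canister_black between 0.009 and 0.016 m and height (world z) of canister_white between 0.009 and 0.016 m and distance of each of stopper, dome from where it was at the start of the episode below 0.02 m and angle between each of stopper, dome's own z axis and vertical below 0.15 rad); the robot touches nothing.
It fails at once if the glass stopper is shoved or lifted away (25 mm) or knocked over (distance of stopper from where it was at the start of the episode above 0.025 m or angle between stopper's own z axis and vertical above 0.6 rad).
It fails at once if the pewter dome is shoved or lifted away (25 mm) or knocked over (distance of dome from where it was at the start of the episode above 0.025 m or angle between dome's own z axis and vertical above 0.6 rad).
It also fails if it takes over 109 s, if anything falls off the work surface, if the arm or the gripper's body presses on something with over 40 N, if the wrist force passes 120 N, or if a joint passes its speed limit or range.

## Working session

There is one attempt and no reset: what is moved stays moved. The work goes in short steps, Python scripts to look and compute and a tool call to move; the robot and the scene stay as the last step left them, time stands still between calls to the robot, and variables do not carry over. Pictures are saved under pics/ and viewed, at most 14 in all, crops included, and the job is handed in when it is done.

Besides the shell and the picture viewer there is one more tool, called after "Request:" in YAML: its name, and indented under it one key for each argument. move_arm: Moves the arm, as the interface text tells. Its arguments: {"type":"object","properties":{"plan":{"type":"array","items":{"type":"object","properties":{"delta_pos":{"type":"array","items":{"type":"number"}},"turn":{"type":"array","items":{"type":"number"}},"fingers":{"type":"number"}}}},"force":{"type":"number"}},"required":["plan"]}

```bash
mkdir -p pics; python3 - <<'E'
from workcell import *
import cv2,numpy as np
o=get_obs();print({k:np.round(v,3) for k,v in o.items()}, tip_reach)
for n in("scene","side","wrist"):
    c=camera(n);np.savez(n+"0.npz",**c);cv2.imwrite(f"pics/{n}0.png",c["color"][...,::-1])
    print(n,{k:np.round(v,3).tolist() for k,v in c.items() if k not in("color","range_z")})
E
```

```text
{'clock': np.float64(0.0), 'joint_pos': array([-1.2  ,  0.333, -0.065,  1.461,  0.022,  1.35 , -0.088]), 'joint_velocities': array([-0.   , -0.001, -0.   , -0.   ,  0.   ,  0.001, -0.002]), 'tau': array([-1.0000e-03, -6.2544e+01,  4.8000e-02, -3.9161e+01,  1.6000e-02,
        1.0000e-02, -0.0000e+00]), 'position': array([0.24 , 0.577, 0.241]), 'ee_rot': array([ 0.196,  0.981, -0.001, -0.   ]), 'ft_force': array([-0.683, -0.08 , -0.098]), 'torque': array([ 0.021, -0.027, -0.004]), 'grasp_force': np.float64(0.0), 'grip_width': np.float64(0.997)} 0.011
scene {'fx': 447.608, 'fy': 447.608, 'cx': 245.806, 'cy': 194.922, 'R': [[0.662, 0.749, 0.011], [0.432, -0.37, -0.822], [-0.612, 0.549, -0.569]], 't': [-0.351, -0.19, 1.206]}
side {'fx': 383.39, 'fy': 383.39, 'cx': 254.961, 'cy': 193.27, 'R': [[0.837, -0.547, 0.016], [-0.271, -0.44, -0.856], [0.476, 0.712, -0.516]], 't': [-0.451, 0.172, 0.582]}
wrist {'fx': 297.319, 'fy': 297.319, 'cx': 255.656, 'cy': 197.63, 'tool_from_camera': [[0.0, -0.944, -0.33, 0.084], [1.0, 0.0, 0.0, 0.0], [-0.0, -0.33, 0.944, -0.132], [0.0, 0.0, 0.0, 1.0]]}
```

View pics/scene0.png

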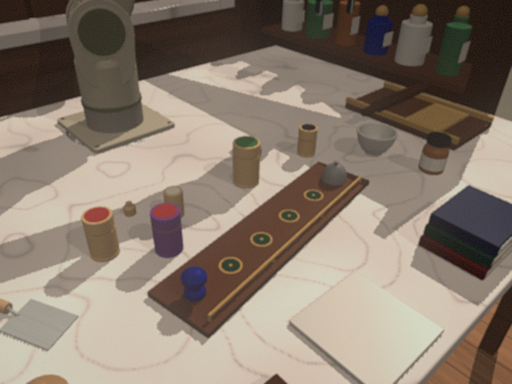

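View pics/side0.png

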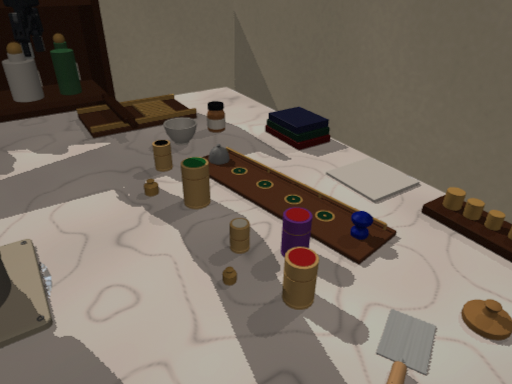

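The scene picture shows the stopper (194,282), the dome (334,175), and marks at (231,265), (261,239), (289,216), (313,195). Red is at (99,233), green (246,160), black (307,140), and probably white (174,200), partly behind the purple decoy (167,230). The side picture shows all of these unobstructed: white (240,235), green (196,182), black (162,155), red (300,277).

```bash
cat > h.py <<'E'
import numpy as np,cv2
def world(c):
    v,u=np.mgrid[:384,:512];z=c["range_z"]
    P=np.stack([(u-c["cx"])/c["fx"]*z,(v-c["cy"])/c["fy"]*z,z],-1)
    W=(P-c["t"])@c["R"]; W[z==0]=np.nan
    return W
def circ(p):
    A=np.c_[2*p,np.ones(len(p))];s=np.linalg.lstsq(A,(p**2).sum(1),rcond=None)[0]
    return s[:2],np.sqrt(s[2]+s[0]**2+s[1]**2)
E
python3 - <<'E'
from h import *
S={ "scene":dict(green=(246,143),red=(99,215),black=(307,128),white=(174,190),purple=(167,211),stop=(194,274),dome=(334,172),m1=(231,265),m2=(261,239),m3=(289,216),m4=(313,195)),
"side":dict(green=(196,163),red=(301,257),black=(161,144),white=(239,223),purple=(296,215),stop=(362,217),dome=(219,155),m1=(325,216),m2=(293,199),m3=(265,184),m4=(239,171))}
for n in S:
    c=dict(np.load(n+"0.npz"));W=world(c);hsv=cv2.cvtColor(c["color"],cv2.COLOR_RGB2HSV)
    print(n)
    for k,(u,v) in S[n].items():
        w=W[v,u]; d=np.hypot(*(W[...,:2]-w[:2]).transpose(2,0,1))
        near=(d<.06)
        if k[0]=='m': 
            # brass ring: bright yellow
            m=near&(d<.035)&(hsv[...,0]>12)&(hsv[...,0]<35)&(hsv[...,2]>110)&(hsv[...,1]>80)&(abs(W[...,2]-.012)<.008)
            p=W[m]; 
            if len(p)>8: ce,r=circ(p[:,:2]);print(k,w.round(3),len(p),ce.round(4),round(r,4),p[:,2].mean().round(4))
            else: print(k,w.round(3),len(p))
        else:
            zt=np.nanmedian(W[v-1:v+2,u-1:u+2,2]); m=near&(abs(W[...,2]-zt)<.004)
            q=W[m]; h=cv2.minEnclosingCircle(q[:,:2].astype(np.float32))
            print(k,w.round(3),len(q),"mec",np.round(h[0],4),round(h[1],4),"zt",zt.round(4))
E
```

```text
scene
green [0.445 0.075 0.099] 312 mec [0.4403 0.0802] 0.0301 zt 0.0986
red [ 0.456 -0.258  0.084] 479 mec [ 0.4503 -0.26  ] 0.0261 zt 0.084
black [0.442 0.268 0.07 ] 138 mec [0.4378 0.2738] 0.0234 zt 0.0703
white [ 0.438 -0.101  0.056] 184 mec [ 0.4372 -0.1038] 0.0198 zt 0.056
purple [ 0.52  -0.167  0.085] 454 mec [ 0.514  -0.1688] 0.0264 zt 0.0844
stop [ 0.649 -0.207  0.062] 201 mec [ 0.6426 -0.2047] 0.0152 zt 0.0609
dome [0.58  0.203 0.041] 111 mec [0.5713 0.2169] 0.0216 zt 0.0408
m1 [ 0.631 -0.122  0.014] 184 [ 0.6291 -0.1218] 0.0183 0.0131
m2 [ 0.617 -0.041  0.016] 153 [ 0.6141 -0.0372] 0.0184 0.0131
m3 [0.6   0.049 0.013] 138 [0.5981 0.0505] 0.0186 0.0132
m4 [0.582 0.138 0.013] 118 [0.5822 0.1388] 0.0186 0.0132
side
green [0.44  0.074 0.097] 305 mec [0.4364 0.0785] 0.0296 zt 0.097
red [ 0.448 -0.262  0.084] 641 mec [ 0.4483 -0.2618] 0.026 zt 0.0837
black [0.435 0.263 0.069] 116 mec [0.4359 0.274 ] 0.0235 zt 0.0692
white [ 0.435 -0.105  0.055] 213 mec [ 0.434  -0.1053] 0.0191 zt 0.0553
purple [ 0.511 -0.17   0.083] 414 mec [ 0.5119 -0.1699] 0.0262 zt 0.0836
stop [ 0.633 -0.213  0.059] 133 mec [ 0.6395 -0.2071] 0.0165 zt 0.0588
dome [0.558 0.196 0.037] 68 mec [0.5655 0.2134] 0.024 zt 0.0356
m1 [ 0.628 -0.126  0.012] 47 [ 0.6295 -0.1229] 0.0184 0.0122
m2 [ 0.613 -0.039  0.012] 35 [ 0.6134 -0.0385] 0.018 0.0122
m3 [0.598 0.047 0.013] 24 [0.5967 0.0489] 0.0187 0.0122
m4 [0.58  0.136 0.012] 21 [0.5816 0.1381] 0.0188 0.012
```

View pics/wrist0.png

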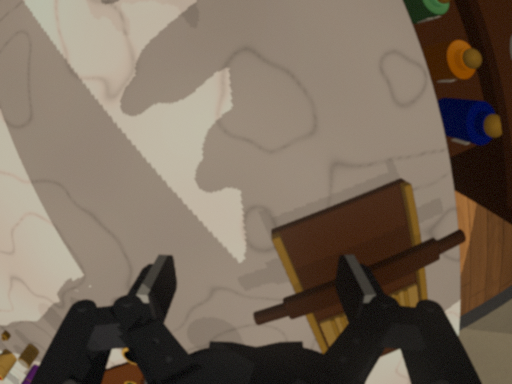

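Request:
move_arm:
  plan:
    - {"delta_pos": [-0.031, -0.032, 0], "turn": [0, 0, 0.083], "fingers": 0}
    - {"delta_pos": [-0.062, -0.064, 0], "turn": [0, 0, 0.166], "fingers": 0}
    - {"delta_pos": [-0.094, -0.096, 0], "turn": [0, 0, 0.249], "fingers": 0}
    - {"delta_pos": [-0.125, -0.128, 0.01], "turn": [0, 0, 0.331], "fingers": 0}
    - {"delta_pos": [-0.156, -0.16, 0.01], "turn": [0, 0, 0.414], "fingers": 0}
    - {"delta_pos": [-0.187, -0.192, 0.02], "turn": [0, 0, 0.497], "fingers": 0}
    - {"delta_pos": [-0.218, -0.223, 0.02], "turn": [0, 0, 0.58], "fingers": 0}
    - {"delta_pos": [-0.249, -0.255, 0.03], "turn": [0, 0, 0.663], "fingers": 0}
    - {"delta_pos": [-0.28, -0.287, 0.03], "turn": [0, 0, 0.746], "fingers": 0}
    - {"delta_pos": [-0.312, -0.319, 0.04], "turn": [0, 0, 0.828], "fingers": 0}
    - {"delta_pos": [-0.343, -0.351, 0.04], "turn": [0, 0, 0.911], "fingers": 0}
    - {"delta_pos": [-0.374, -0.383, 0.04], "turn": [0, 0, 0.994], "fingers": 0}

```text
clock: 1.65
position: [0.4384, 0.0786, 0.2022]
ee_rot: [0.641, 0.768, 0.0, -0.0]
ft_force: [0.8, -0.4, 0.9]
grip_width: 1.002
grasp_force: 0.0
```

```bash
cat >> h.py <<'E'
from scipy.spatial.transform import Rotation as Ro
T=dict(green=(.438,.079),red=(.449,-.261),black=(.437,.274),white=(.4355,-.1045),A=(.582,.1385),B=(.5974,.0497),C=(.6138,-.0379),D=(.6293,-.1224))
def to(name,z,o):
    return (Ro.from_quat(o["ee_rot"]).inv().apply(np.r_[T[name],z]-o["position"])).round(4)
E
python3 - <<'E'
from h import *
from workcell import *
o=get_obs();print(o["position"].round(4),Ro.from_quat(o["ee_rot"]).as_matrix().round(3).tolist(),o["joint_pos"].round(2),to("green",.057,o))
W=world(dict(np.load("side0.npz")));print(W[187,151],W[275,229])
for a,b in [("green","D"),("D","red"),("red","C"),("C","black"),("black","B"),("B","white"),("white","A")]:
    d=np.r_[T[b],0]-np.r_[T[a],0];print(a,b,Ro.from_quat(o["ee_rot"]).inv().apply(d).round(4))
E
```

```text
[0.4384 0.0786 0.2022] [[-0.179, 0.984, -0.0], [0.984, 0.179, 0.0], [0.0, 0.0, -1.0]] [-0.69 -0.06  0.4   1.98  0.03  1.21 -0.12] [ 0.0005 -0.0003  0.1452]
[0.36493543 0.15962862 0.01976754] [ 0.37213721 -0.17803373  0.01963896]
green D [-2.324e-01  1.521e-01 -1.000e-04]
D red [-0.104  -0.2022 -0.    ]
red C [0.1899 0.2021 0.    ]
C black [ 3.386e-01 -1.180e-01  1.000e-04]
black B [-2.494e-01  1.176e-01 -1.000e-04]
B white [-0.1227 -0.1869 -0.    ]
white A [2.128e-01 1.877e-01 1.000e-04]
```

Request:
move_arm:
  plan:
    - {"delta_pos": [0, 0, 0.025], "fingers": 0}
    - {"delta_pos": [0, 0, 0.05], "fingers": 0}
    - {"delta_pos": [0, 0, 0.075], "fingers": 0}
    - {"delta_pos": [0, 0, 0.1], "fingers": 0}
    - {"delta_pos": [0, 0, 0.125], "fingers": 0}
    - {"delta_pos": [0, 0, 0.145], "fingers": 0}
    - {"delta_pos": [0, 0, 0.145], "fingers": 0.2}
    - {"delta_pos": [0, 0, 0.145], "fingers": 0.5}
    - {"delta_pos": [0, 0, 0.145], "fingers": 0.7}
    - {"delta_pos": [0, 0, 0.145], "fingers": 0.7}
    - {"delta_pos": [0, 0, 0.145], "fingers": 0.7}
    - {"delta_pos": [0, 0, 0.145], "fingers": 0.7}
  force: 40

```text
validation failed for argument at $.pl...
```

Request:
move_arm:
  plan:
    - {"delta_pos": [0, 0, 0.025], "turn": [0, 0, 0], "fingers": 0}
    - {"delta_pos": [0, 0, 0.05], "turn": [0, 0, 0], "fingers": 0}
    - {"delta_pos": [0, 0, 0.075], "turn": [0, 0, 0], "fingers": 0}
    - {"delta_pos": [0, 0, 0.1], "turn": [0, 0, 0], "fingers": 0}
    - {"delta_pos": [0, 0, 0.125], "turn": [0, 0, 0], "fingers": 0}
    - {"delta_pos": [0, 0, 0.145], "turn": [0, 0, 0], "fingers": 0}
    - {"delta_pos": [0, 0, 0.145], "turn": [0, 0, 0], "fingers": 0.2}
    - {"delta_pos": [0, 0, 0.145], "turn": [0, 0, 0], "fingers": 0.5}
    - {"delta_pos": [0, 0, 0.145], "turn": [0, 0, 0], "fingers": 0.7}
    - {"delta_pos": [0, 0, 0.145], "turn": [0, 0, 0], "fingers": 0.7}
    - {"delta_pos": [0, 0, 0.145], "turn": [0, 0, 0], "fingers": 0.7}
    - {"delta_pos": [0, 0, 0.145], "turn": [0, 0, 0], "fingers": 0.7}
  force: 40

```text
clock: 3.15
position: [0.4386, 0.0802, 0.0578]
ee_rot: [0.64, 0.769, 0.0, 0.0]
ft_force: [-2.8, -0.2, 6.6]
grip_width: 0.672
grasp_force: 43.4
```

Request:
move_arm:
  plan:
    - {"delta_pos": [0, 0, -0.02], "turn": [0, 0, 0], "fingers": 0.7}
    - {"delta_pos": [0, 0, -0.05], "turn": [0, 0, 0], "fingers": 0.7}
    - {"delta_pos": [-0.012, 0.008, -0.08], "turn": [0, 0, 0], "fingers": 0.7}
    - {"delta_pos": [-0.038, 0.025, -0.08], "turn": [0, 0, 0], "fingers": 0.7}
    - {"delta_pos": [-0.069, 0.045, -0.08], "turn": [0, 0, 0], "fingers": 0.7}
    - {"delta_pos": [-0.1, 0.065, -0.08], "turn": [0, 0, 0], "fingers": 0.7}
    - {"delta_pos": [-0.131, 0.086, -0.08], "turn": [0, 0, 0], "fingers": 0.7}
    - {"delta_pos": [-0.162, 0.106, -0.08], "turn": [0, 0, 0], "fingers": 0.7}
    - {"delta_pos": [-0.193, 0.126, -0.08], "turn": [0, 0, 0], "fingers": 0.7}
    - {"delta_pos": [-0.217, 0.142, -0.08], "turn": [0, 0, 0], "fingers": 0.7}
    - {"delta_pos": [-0.232, 0.152, -0.08], "turn": [0, 0, 0], "fingers": 0.7}
    - {"delta_pos": [-0.232, 0.152, -0.08], "turn": [0, 0, 0], "fingers": 0.7}

```text
clock: 4.65
position: [0.6298, -0.1217, 0.1366]
ee_rot: [0.64, 0.768, -0.001, -0.0]
ft_force: [-0.1, 0.5, -2.5]
grip_width: 0.67
grasp_force: 43.6
```

```bash
python3 - <<'E'
from h import *
from workcell import *
o=get_obs();print(o["position"].round(4),to("D",.0705,o),o["grasp_force"],o["joint_pos"].round(2))
c=camera("side");cv2.imwrite("pics/s1.png",c["color"][...,::-1]);W=world(c);m=(abs(W[...,0]-.63)<.035)&(abs(W[...,1]+.122)<.035)&(W[...,2]>.04)&(W[...,2]<.12);print(np.nanmin(W[m][:,2]) if m.any() else None, np.percentile(W[m],[1,50,99],axis=0).round(3))
E
```

```text
[ 0.6298 -0.1217  0.1366] [-0.0006 -0.0006  0.0661] 43.55556786060333 [-0.3   0.48  0.56  1.57 -0.27  1.17  0.49]
0.07811071561790064 [[ 0.599 -0.151  0.079]
 [ 0.608 -0.142  0.1  ]
 [ 0.644 -0.107  0.119]]
```

View pics/s1.png

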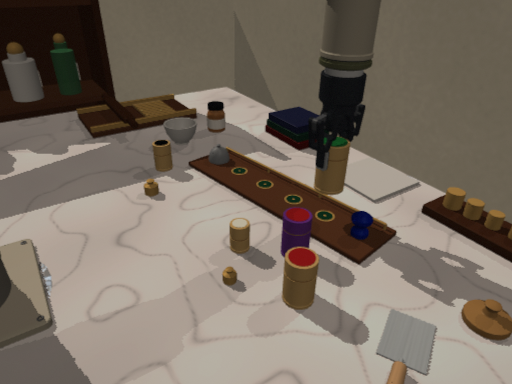

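The side picture shows green held upright at (331,165) above the mark nearest the stopper. White's white lid is clear at (240,224).

Request:
move_arm:
  plan:
    - {"delta_pos": [0, 0, 0.02], "turn": [0, 0, 0], "fingers": 0.7}
    - {"delta_pos": [0, 0, 0.04], "turn": [0, 0, 0], "fingers": 0.7}
    - {"delta_pos": [0, 0, 0.054], "turn": [0, 0, 0], "fingers": 0.7}
    - {"delta_pos": [0, 0, 0.06], "turn": [0, 0, 0], "fingers": 0.7}
    - {"delta_pos": [0, 0, 0.064], "turn": [0, 0, 0], "fingers": 0.7}
    - {"delta_pos": [0, 0, 0.066], "turn": [0, 0, 0], "fingers": 0.7}
    - {"delta_pos": [0, 0, 0.066], "turn": [0, 0, 0], "fingers": 0.7}
    - {"delta_pos": [0, 0, 0.066], "turn": [0, 0, 0], "fingers": 0.2}
    - {"delta_pos": [0, 0, 0.066], "turn": [0, 0, 0], "fingers": 0}
    - {"delta_pos": [0, 0, 0.066], "turn": [0, 0, 0], "fingers": 0}
    - {"delta_pos": [0, 0, 0.05], "turn": [0, 0, 0], "fingers": 0}
    - {"delta_pos": [0, 0, 0.01], "turn": [0, 0, 0], "fingers": 0}

```text
clock: 6.2
position: [0.629, -0.1202, 0.1273]
ee_rot: [0.64, 0.769, -0.001, -0.001]
ft_force: [0.9, 0.6, 0.0]
grip_width: 1.004
grasp_force: 0.0
```

Request:
move_arm:
  plan:
    - {"delta_pos": [0, 0, -0.03], "turn": [0, 0, 0], "fingers": 0}
    - {"delta_pos": [-0.008, -0.016, -0.06], "turn": [0, 0, 0], "fingers": 0}
    - {"delta_pos": [-0.024, -0.046, -0.073], "turn": [0, 0, 0], "fingers": 0}
    - {"delta_pos": [-0.044, -0.086, -0.073], "turn": [0, 0, 0], "fingers": 0}
    - {"delta_pos": [-0.064, -0.126, -0.073], "turn": [0, 0, 0], "fingers": 0}
    - {"delta_pos": [-0.084, -0.165, -0.073], "turn": [0, 0, 0], "fingers": 0}
    - {"delta_pos": [-0.097, -0.19, -0.073], "turn": [0, 0, 0], "fingers": 0}
    - {"delta_pos": [-0.104, -0.202, -0.06], "turn": [0, 0, 0], "fingers": 0}
    - {"delta_pos": [-0.104, -0.202, -0.04], "turn": [0, 0, 0], "fingers": 0}
    - {"delta_pos": [-0.104, -0.202, -0.02], "turn": [0, 0, 0], "fingers": 0}
    - {"delta_pos": [-0.104, -0.202, -0.01], "turn": [0, 0, 0], "fingers": 0}
    - {"delta_pos": [-0.104, -0.202, -0.01], "turn": [0, 0, 0], "fingers": 0}

```text
clock: 7.7
position: [0.4502, -0.259, 0.1365]
ee_rot: [0.639, 0.769, -0.0, -0.001]
ft_force: [1.1, -0.4, 0.4]
grip_width: 0.997
grasp_force: 0.0
```

```bash
cat >> h.py <<'E'
def tops(c,z,x,y,r=.07):
    W=world(c);m=(np.hypot(W[...,0]-x,W[...,1]-y)<r)&(abs(W[...,2]-z)<.004);q=W[m][:,:2].astype(np.float32)
    k=cv2.minEnclosingCircle(q);return len(q),np.round(k[0],4),round(k[1],4)
E
python3 - <<'E'
from h import *
from workcell import *
o=get_obs();print(o["position"].round(4),to("red",.047,o))
for n in("scene","side"):print(n,tops(camera(n),.11,*T["D"],.045))
E
```

```text
[ 0.4502 -0.259   0.1365] [-0.0018 -0.0014  0.0895]
scene (714, array([ 0.6296, -0.1208]), 0.0304)
side (17, array([ 0.6491, -0.1254]), 0.0123)
```

Request:
move_arm:
  plan:
    - {"delta_pos": [-0.0015, -0.001, 0.025], "turn": [0, 0, 0], "fingers": 0}
    - {"delta_pos": [-0.0015, -0.001, 0.05], "turn": [0, 0, 0], "fingers": 0}
    - {"delta_pos": [-0.0015, -0.001, 0.075], "turn": [0, 0, 0], "fingers": 0}
    - {"delta_pos": [-0.0015, -0.001, 0.09], "turn": [0, 0, 0], "fingers": 0}
    - {"delta_pos": [-0.0015, -0.001, 0.09], "turn": [0, 0, 0], "fingers": 0.2}
    - {"delta_pos": [-0.0015, -0.001, 0.09], "turn": [0, 0, 0], "fingers": 0.5}
    - {"delta_pos": [-0.0015, -0.001, 0.09], "turn": [0, 0, 0], "fingers": 0.8}
    - {"delta_pos": [-0.0015, -0.001, 0.09], "turn": [0, 0, 0], "fingers": 0.8}
    - {"delta_pos": [-0.0015, -0.001, 0.09], "turn": [0, 0, 0], "fingers": 0.8}
    - {"delta_pos": [-0.0015, -0.001, 0.09], "turn": [0, 0, 0], "fingers": 0.8}
    - {"delta_pos": [-0.0015, -0.001, 0.06], "turn": [0, 0, 0], "fingers": 0.8}
    - {"delta_pos": [-0.0015, -0.001, 0.03], "turn": [0, 0, 0], "fingers": 0.8}

```text
clock: 9.3
position: [0.4492, -0.261, 0.108]
ee_rot: [0.64, 0.769, -0.0, -0.0]
ft_force: [0.2, -0.1, -1.1]
grip_width: 0.585
grasp_force: 42.1
```

Request:
move_arm:
  plan:
    - {"delta_pos": [0, 0, -0.03], "turn": [0, 0, 0], "fingers": 0.8}
    - {"delta_pos": [0, 0, -0.06], "turn": [0, 0, 0], "fingers": 0.8}
    - {"delta_pos": [0.01, 0.011, -0.065], "turn": [0, 0, 0], "fingers": 0.8}
    - {"delta_pos": [0.031, 0.033, -0.065], "turn": [0, 0, 0], "fingers": 0.8}
    - {"delta_pos": [0.057, 0.061, -0.065], "turn": [0, 0, 0], "fingers": 0.8}
    - {"delta_pos": [0.083, 0.088, -0.065], "turn": [0, 0, 0], "fingers": 0.8}
    - {"delta_pos": [0.109, 0.116, -0.065], "turn": [0, 0, 0], "fingers": 0.8}
    - {"delta_pos": [0.135, 0.144, -0.065], "turn": [0, 0, 0], "fingers": 0.8}
    - {"delta_pos": [0.161, 0.171, -0.065], "turn": [0, 0, 0], "fingers": 0.8}
    - {"delta_pos": [0.18, 0.191, -0.065], "turn": [0, 0, 0], "fingers": 0.8}
    - {"delta_pos": [0.19, 0.202, -0.065], "turn": [0, 0, 0], "fingers": 0.8}
    - {"delta_pos": [0.19, 0.202, -0.065], "turn": [0, 0, 0], "fingers": 0.8}

```text
clock: 10.8
position: [0.6135, -0.0366, 0.1714]
ee_rot: [0.639, 0.769, -0.0, -0.0]
ft_force: [0.2, -0.1, -0.8]
grip_width: 0.59
grasp_force: 42.1
```

```bash
python3 - <<'E'
from h import *
from workcell import *
o=get_obs();print(o["position"].round(4),to("C",.0595,o))
W=world(camera("side"));m=(abs(W[...,0]-.61)<.035)&(abs(W[...,1]+.04)<.035)&(W[...,2]>.09)&(W[...,2]<.16);print(np.percentile(W[m],[1,50,99],axis=0).round(3))
print(tops(camera("scene"),.11,*T["D"],.045))
E
```

```text
[ 0.6135 -0.0366  0.1714] [-0.0014  0.0002  0.1119]
[[ 0.586 -0.062  0.123]
 [ 0.596 -0.055  0.142]
 [ 0.626 -0.024  0.16 ]]
(716, array([ 0.6305, -0.1197]), 0.0298)
```

Request:
move_arm:
  plan:
    - {"delta_pos": [-0.001, 0, 0.03], "turn": [0, 0, 0], "fingers": 0.8}
    - {"delta_pos": [-0.001, 0, 0.06], "turn": [0, 0, 0], "fingers": 0.8}
    - {"delta_pos": [-0.001, 0, 0.085], "turn": [0, 0, 0], "fingers": 0.8}
    - {"delta_pos": [-0.001, 0, 0.1], "turn": [0, 0, 0], "fingers": 0.8}
    - {"delta_pos": [-0.001, 0, 0.107], "turn": [0, 0, 0], "fingers": 0.8}
    - {"delta_pos": [-0.001, 0, 0.112], "turn": [0, 0, 0], "fingers": 0.8}
    - {"delta_pos": [-0.001, 0, 0.112], "turn": [0, 0, 0], "fingers": 0.8}
    - {"delta_pos": [-0.001, 0, 0.112], "turn": [0, 0, 0], "fingers": 0.3}
    - {"delta_pos": [-0.001, 0, 0.112], "turn": [0, 0, 0], "fingers": 0}
    - {"delta_pos": [-0.001, 0, 0.112], "turn": [0, 0, 0], "fingers": 0}
    - {"delta_pos": [-0.001, 0, 0.09], "turn": [0, 0, 0], "fingers": 0}
    - {"delta_pos": [-0.001, 0, 0.05], "turn": [0, 0, 0], "fingers": 0}

```text
clock: 12.4
position: [0.6127, -0.0384, 0.1218]
ee_rot: [0.64, 0.769, -0.001, -0.001]
ft_force: [1.1, -0.0, 0.9]
grip_width: 1.002
grasp_force: 0.0
```

Request:
move_arm:
  plan:
    - {"delta_pos": [0.005, -0.002, -0.03], "turn": [0, 0, 0], "fingers": 0}
    - {"delta_pos": [0.03, -0.01, -0.04], "turn": [0, 0, 0], "fingers": 0}
    - {"delta_pos": [0.07, -0.024, -0.04], "turn": [0, 0, 0], "fingers": 0}
    - {"delta_pos": [0.11, -0.038, -0.04], "turn": [0, 0, 0], "fingers": 0}
    - {"delta_pos": [0.15, -0.052, -0.04], "turn": [0, 0, 0], "fingers": 0}
    - {"delta_pos": [0.19, -0.066, -0.04], "turn": [0, 0, 0], "fingers": 0}
    - {"delta_pos": [0.23, -0.08, -0.04], "turn": [0, 0, 0], "fingers": 0}
    - {"delta_pos": [0.27, -0.094, -0.03], "turn": [0, 0, 0], "fingers": 0}
    - {"delta_pos": [0.31, -0.108, -0.02], "turn": [0, 0, 0], "fingers": 0}
    - {"delta_pos": [0.33, -0.115, -0.01], "turn": [0, 0, 0], "fingers": 0}
    - {"delta_pos": [0.339, -0.118, 0], "turn": [0, 0, 0], "fingers": 0}
    - {"delta_pos": [0.339, -0.118, 0], "turn": [0, 0, 0], "fingers": 0}

```text
clock: 13.9
position: [0.4358, 0.273, 0.1217]
ee_rot: [0.639, 0.769, -0.001, -0.0]
ft_force: [-1.1, -0.4, -0.4]
grip_width: 1.004
grasp_force: 0.0
```

```bash
python3 - <<'E'
from h import *
from workcell import *
o=get_obs();print(o["position"].round(4),to("black",.037,o),o["joint_pos"].round(2))
for n in("scene","side"):
    c=camera(n);print(n,tops(c,.11,*T["D"],.045),tops(c,.096,*T["C"],.045),tops(c,.07,*T["black"],.04))
E
```

```text
[0.4358 0.273  0.1217] [0.0009 0.0015 0.0847] [-0.96  0.2   0.34  1.91 -0.08  1.05 -0.4 ]
scene (709, array([ 0.6303, -0.1203]), 0.0298) (446, array([ 0.6137, -0.0379]), 0.0271) (145, array([0.4371, 0.2731]), 0.0238)
side (356, array([ 0.6297, -0.1219]), 0.0303) (226, array([ 0.611 , -0.0397]), 0.0265) (115, array([0.4353, 0.2717]), 0.0223)
```

Request:
move_arm:
  plan:
    - {"delta_pos": [0, 0.001, 0.025], "turn": [0, 0, 0], "fingers": 0}
    - {"delta_pos": [0, 0.001, 0.05], "turn": [0, 0, 0], "fingers": 0}
    - {"delta_pos": [0, 0.001, 0.075], "turn": [0, 0, 0], "fingers": 0}
    - {"delta_pos": [0, 0.001, 0.084], "turn": [0, 0, 0], "fingers": 0}
    - {"delta_pos": [0, 0.001, 0.084], "turn": [0, 0, 0], "fingers": 0.3}
    - {"delta_pos": [0, 0.001, 0.084], "turn": [0, 0, 0], "fingers": 0.6}
    - {"delta_pos": [0, 0.001, 0.084], "turn": [0, 0, 0], "fingers": 0.8}
    - {"delta_pos": [0, 0.001, 0.084], "turn": [0, 0, 0], "fingers": 0.8}
    - {"delta_pos": [0, 0.001, 0.084], "turn": [0, 0, 0], "fingers": 0.8}
    - {"delta_pos": [0, 0.001, 0.084], "turn": [0, 0, 0], "fingers": 0.8}
    - {"delta_pos": [0, 0.001, 0.055], "turn": [0, 0, 0], "fingers": 0.8}
    - {"delta_pos": [0, 0.001, 0.02], "turn": [0, 0, 0], "fingers": 0.8}

```text
clock: 15.5
position: [0.4366, 0.2732, 0.103]
ee_rot: [0.64, 0.769, -0.0, -0.0]
ft_force: [0.5, -0.6, -0.5]
grip_width: 0.505
grasp_force: 41.1
```

Request:
move_arm:
  plan:
    - {"delta_pos": [-0.008, 0.004, -0.02], "turn": [0, 0, 0], "fingers": 0.8}
    - {"delta_pos": [-0.03, 0.014, -0.03], "turn": [0, 0, 0], "fingers": 0.8}
    - {"delta_pos": [-0.06, 0.028, -0.03], "turn": [0, 0, 0], "fingers": 0.8}
    - {"delta_pos": [-0.092, 0.044, -0.03], "turn": [0, 0, 0], "fingers": 0.8}
    - {"delta_pos": [-0.124, 0.059, -0.03], "turn": [0, 0, 0], "fingers": 0.8}
    - {"delta_pos": [-0.156, 0.074, -0.03], "turn": [0, 0, 0], "fingers": 0.8}
    - {"delta_pos": [-0.188, 0.089, -0.03], "turn": [0, 0, 0], "fingers": 0.8}
    - {"delta_pos": [-0.22, 0.104, -0.03], "turn": [0, 0, 0], "fingers": 0.8}
    - {"delta_pos": [-0.24, 0.114, -0.03], "turn": [0, 0, 0], "fingers": 0.8}
    - {"delta_pos": [-0.249, 0.118, -0.03], "turn": [0, 0, 0], "fingers": 0.8}
    - {"delta_pos": [-0.249, 0.118, -0.03], "turn": [0, 0, 0], "fingers": 0.8}

```text
clock: 16.88
position: [0.5983, 0.0501, 0.1324]
ee_rot: [0.64, 0.769, 0.0, -0.0]
ft_force: [-0.4, 0.3, -1.9]
grip_width: 0.501
grasp_force: 41.1
```

```bash
python3 - <<'E'
from h import *
from workcell import *
o=get_obs();print(o["position"].round(4),to("B",.0497,o))
W=world(camera("side"));m=(abs(W[...,0]-.59)<.035)&(abs(W[...,1]-.045)<.03)&(W[...,2]>.05)&(W[...,2]<.12);print(np.percentile(W[m],[1,50,99],axis=0).round(3))
E
```

```text
[0.5983 0.0501 0.1324] [-0.0002 -0.0009  0.0827]
[[0.575 0.027 0.092]
 [0.585 0.033 0.106]
 [0.612 0.056 0.12 ]]
```

Request:
move_arm:
  plan:
    - {"delta_pos": [0, -0.001, 0.025], "turn": [0, 0, 0], "fingers": 0.8}
    - {"delta_pos": [0, -0.001, 0.05], "turn": [0, 0, 0], "fingers": 0.8}
    - {"delta_pos": [0, -0.001, 0.068], "turn": [0, 0, 0], "fingers": 0.8}
    - {"delta_pos": [0, -0.001, 0.077], "turn": [0, 0, 0], "fingers": 0.8}
    - {"delta_pos": [0, -0.001, 0.082], "turn": [0, 0, 0], "fingers": 0.8}
    - {"delta_pos": [0, -0.001, 0.082], "turn": [0, 0, 0], "fingers": 0.8}
    - {"delta_pos": [0, -0.001, 0.082], "turn": [0, 0, 0], "fingers": 0.3}
    - {"delta_pos": [0, -0.001, 0.082], "turn": [0, 0, 0], "fingers": 0}
    - {"delta_pos": [0, -0.001, 0.082], "turn": [0, 0, 0], "fingers": 0}
    - {"delta_pos": [0, -0.001, 0.082], "turn": [0, 0, 0], "fingers": 0}
    - {"delta_pos": [0, -0.001, 0.06], "turn": [0, 0, 0], "fingers": 0}
    - {"delta_pos": [0, -0.001, 0.02], "turn": [0, 0, 0], "fingers": 0}

```text
clock: 18.42
position: [0.5963, 0.0498, 0.1117]
ee_rot: [0.64, 0.769, -0.001, -0.001]
ft_force: [1.0, 0.4, 0.4]
grip_width: 1.003
grasp_force: 0.0
```

Request:
move_arm:
  plan:
    - {"delta_pos": [-0.005, -0.008, -0.02], "turn": [0, 0, 0], "fingers": 0}
    - {"delta_pos": [-0.015, -0.023, -0.03], "turn": [0, 0, 0], "fingers": 0}
    - {"delta_pos": [-0.035, -0.053, -0.03], "turn": [0, 0, 0], "fingers": 0}
    - {"delta_pos": [-0.055, -0.084, -0.03], "turn": [0, 0, 0], "fingers": 0}
    - {"delta_pos": [-0.075, -0.114, -0.03], "turn": [0, 0, 0], "fingers": 0}
    - {"delta_pos": [-0.095, -0.145, -0.02], "turn": [0, 0, 0], "fingers": 0}
    - {"delta_pos": [-0.113, -0.172, -0.01], "turn": [0, 0, 0], "fingers": 0}
    - {"delta_pos": [-0.123, -0.187, 0], "turn": [0, 0, 0], "fingers": 0}
    - {"delta_pos": [-0.123, -0.187, 0], "turn": [0, 0, 0], "fingers": 0}

```text
clock: 19.55
position: [0.4353, -0.1053, 0.1119]
ee_rot: [0.64, 0.768, -0.0, -0.0]
ft_force: [0.5, 0.3, 0.3]
grip_width: 0.999
grasp_force: 0.0
```

```bash
python3 - <<'E'
from h import *
from workcell import *
o=get_obs();print(o["position"].round(4),to("white",.032,o),o["joint_pos"].round(2))
for n in("scene","side"):
    c=camera(n);print(n,tops(c,.082,*T["B"],.045),tops(c,.056,*T["white"],.04))
E
```

```text
[ 0.4353 -0.1053  0.1119] [0.0007 0.0004 0.0799] [-0.46  0.06  0.62  2.09 -0.04  1.01  0.36]
scene (272, array([0.5977, 0.0516]), 0.0238) (189, array([ 0.437 , -0.1043]), 0.0188)
side (2, array([0.5947, 0.0285]), 0.0014) (206, array([ 0.4349, -0.1053]), 0.0189)
```

Request:
move_arm:
  plan:
    - {"delta_pos": [0, 0, 0.025], "turn": [0, 0, 0], "fingers": 0}
    - {"delta_pos": [0, 0, 0.05], "turn": [0, 0, 0], "fingers": 0}
    - {"delta_pos": [0, 0, 0.07], "turn": [0, 0, 0], "fingers": 0}
    - {"delta_pos": [0, 0, 0.079], "turn": [0, 0, 0], "fingers": 0}
    - {"delta_pos": [0, 0, 0.079], "turn": [0, 0, 0], "fingers": 0.4}
    - {"delta_pos": [0, 0, 0.079], "turn": [0, 0, 0], "fingers": 0.7}
    - {"delta_pos": [0, 0, 0.079], "turn": [0, 0, 0], "fingers": 0.9}
    - {"delta_pos": [0, 0, 0.079], "turn": [0, 0, 0], "fingers": 0.9}
    - {"delta_pos": [0, 0, 0.079], "turn": [0, 0, 0], "fingers": 0.9}
    - {"delta_pos": [0, 0, 0.079], "turn": [0, 0, 0], "fingers": 0.9}
    - {"delta_pos": [0, 0, 0.055], "turn": [0, 0, 0], "fingers": 0.9}
    - {"delta_pos": [0, 0, 0.02], "turn": [0, 0, 0], "fingers": 0.9}

```text
clock: 21.15
position: [0.4353, -0.105, 0.0928]
ee_rot: [0.64, 0.769, -0.001, -0.0]
ft_force: [0.6, 0.9, -0.3]
grip_width: 0.426
grasp_force: 40.1
```

Request:
move_arm:
  plan:
    - {"delta_pos": [0, 0, -0.03], "turn": [0, 0, 0], "fingers": 0.9}
    - {"delta_pos": [0.01, 0.009, -0.05], "turn": [0, 0, 0], "fingers": 0.9}
    - {"delta_pos": [0.033, 0.029, -0.05], "turn": [0, 0, 0], "fingers": 0.9}
    - {"delta_pos": [0.06, 0.053, -0.05], "turn": [0, 0, 0], "fingers": 0.9}
    - {"delta_pos": [0.087, 0.077, -0.05], "turn": [0, 0, 0], "fingers": 0.9}
    - {"delta_pos": [0.114, 0.101, -0.05], "turn": [0, 0, 0], "fingers": 0.9}
    - {"delta_pos": [0.141, 0.125, -0.05], "turn": [0, 0, 0], "fingers": 0.9}
    - {"delta_pos": [0.168, 0.148, -0.05], "turn": [0, 0, 0], "fingers": 0.9}
    - {"delta_pos": [0.193, 0.17, -0.05], "turn": [0, 0, 0], "fingers": 0.9}
    - {"delta_pos": [0.208, 0.184, -0.05], "turn": [0, 0, 0], "fingers": 0.9}
    - {"delta_pos": [0.213, 0.188, -0.05], "turn": [0, 0, 0], "fingers": 0.9}
    - {"delta_pos": [0.213, 0.188, -0.05], "turn": [0, 0, 0], "fingers": 0.9}

```text
clock: 22.65
position: [0.5818, 0.1383, 0.1424]
ee_rot: [0.64, 0.769, -0.0, 0.0]
ft_force: [-0.8, -0.2, -0.8]
grip_width: 0.423
grasp_force: 40.1
```

```bash
python3 - <<'E'
from h import *
from workcell import *
o=get_obs();print(o["position"].round(4),to("A",.045,o))
c=camera("side");W=world(c);m=(abs(W[...,0]-.575)<.035)&(abs(W[...,1]-.135)<.03)&(W[...,2]>.05)&(W[...,2]<.15);print(np.percentile(W[m],[1,50,99],axis=0).round(3))
print(tops(c,.082,*T["B"],.045))
E
```

```text
[0.5818 0.1383 0.1424] [0.0002 0.0002 0.0974]
[[0.549 0.118 0.108]
 [0.571 0.124 0.133]
 [0.606 0.14  0.149]]
(142, array([0.5955, 0.049 ]), 0.0224)
```

Request:
move_arm:
  plan:
    - {"delta_pos": [0, 0, 0.03], "turn": [0, 0, 0], "fingers": 0.9}
    - {"delta_pos": [0, 0, 0.06], "turn": [0, 0, 0], "fingers": 0.9}
    - {"delta_pos": [0, 0, 0.08], "turn": [0, 0, 0], "fingers": 0.9}
    - {"delta_pos": [0, 0, 0.092], "turn": [0, 0, 0], "fingers": 0.9}
    - {"delta_pos": [0, 0, 0.097], "turn": [0, 0, 0], "fingers": 0.9}
    - {"delta_pos": [0, 0, 0.097], "turn": [0, 0, 0], "fingers": 0.9}
    - {"delta_pos": [0, 0, 0.097], "turn": [0, 0, 0], "fingers": 0.4}
    - {"delta_pos": [0, 0, 0.097], "turn": [0, 0, 0], "fingers": 0}
    - {"delta_pos": [0, 0, 0.097], "turn": [0, 0, 0], "fingers": 0}
    - {"delta_pos": [0, 0, 0.097], "turn": [0, 0, 0], "fingers": 0}
    - {"delta_pos": [0, 0, 0.07], "turn": [0, 0, 0], "fingers": 0}
    - {"delta_pos": [0, 0, 0.03], "turn": [0, 0, 0], "fingers": 0}

```text
clock: 24.2
position: [0.5811, 0.1384, 0.112]
ee_rot: [0.64, 0.769, -0.001, -0.001]
ft_force: [0.9, 0.6, -0.1]
grip_width: 0.999
grasp_force: 0.0
```

Request:
move_arm:
  plan:
    - {"delta_pos": [0, 0, -0.04], "turn": [0, 0, 0], "fingers": 0}
    - {"delta_pos": [0.01, -0.02, -0.09], "turn": [0, 0, 0], "fingers": 0}
    - {"delta_pos": [0.04, -0.04, -0.12], "turn": [0, 0, 0], "fingers": 0}
    - {"delta_pos": [0.08, -0.06, -0.12], "turn": [0, 0, 0], "fingers": 0}
    - {"delta_pos": [0.12, -0.08, -0.12], "turn": [0, 0, 0], "fingers": 0}
    - {"delta_pos": [0.16, -0.09, -0.12], "turn": [0, 0, 0], "fingers": 0}
    - {"delta_pos": [0.19, -0.1, -0.12], "turn": [0, 0, 0], "fingers": 0}
    - {"delta_pos": [0.2, -0.1, -0.12], "turn": [0, 0, 0], "fingers": 0}
    - {"delta_pos": [0.2, -0.1, -0.12], "turn": [0, 0, 0], "fingers": 0}

```text
clock: 25.32
position: [0.4476, 0.3169, 0.2322]
ee_rot: [0.639, 0.769, -0.0, 0.0]
ft_force: [0.2, -0.9, 0.5]
grip_width: 1.002
grasp_force: 0.0
```

```bash
python3 - <<'E'
from h import *
from workcell import *
for n in("scene","side"):
    c=camera(n);cv2.imwrite(f"pics/{n}9.png",c["color"][...,::-1])
    print(n,[tops(c,z,*T[k],.045)[1:] for k,z in (("D",.11),("C",.096),("B",.082),("A",.068))],tops(c,.06,.641,-.206,.03),tops(c,.038,.568,.215,.04))
E
```

```text
scene [(array([ 0.6303, -0.1196]), 0.0301), (array([ 0.6137, -0.0382]), 0.0267), (array([0.5982, 0.0508]), 0.0235), (array([0.5834, 0.1401]), 0.0196)] (236, array([ 0.6423, -0.2053]), 0.0161) (109, array([0.5704, 0.2167]), 0.0229)
side [(array([ 0.6297, -0.122 ]), 0.0304), (array([ 0.6116, -0.0394]), 0.0256), (array([0.5958, 0.0483]), 0.0224), (array([0.5799, 0.1368]), 0.0186)] (114, array([ 0.638 , -0.2071]), 0.0151) (70, array([0.565 , 0.2143]), 0.021)
```

View pics/side9.png

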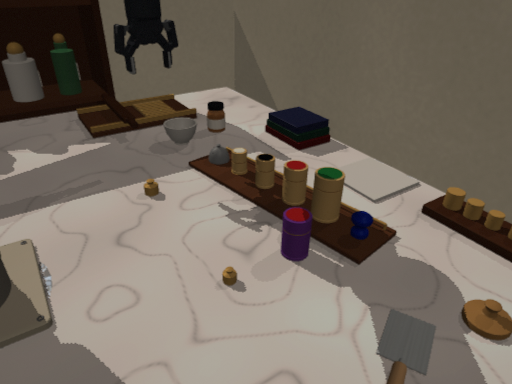

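The side picture shows all four canisters upright on their marks: green (328,195) next to the stopper (361,225), then red (295,183), black (265,171), and white (239,161) next to the dome (219,155). All are within about 3 mm of their marks.

```bash
python3 -c "
from workcell import *
print(hand_in())"
```

```text
the job is handed in; nothing more can be done
None
```

The job is handed in: green, red, black and white stand upright from the stopper to the dome, each within about 3 mm of its mark by the cameras; the stopper and dome have not moved measurably, and the clock stood at about 25 s of the 109 s allowed (no verdict was returned).

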